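# Clamp a turned sample in the ratchet clamp

## Robot

A 6-joint arm with a two-finger parallel gripper is mounted at the origin on a cart in front of the work surface, level with it; the furniture and walls round the work are solid. World frame = base frame: x ahead of the robot, y to its left, z up, the work surface at z = 0. Lengths are in m, angles in rad, forces in N, time in s.
With the tool pointing down it reaches from about 0.325 to 0.9 m from the base axis. Payload 6.1 kg.
Tool frame: the origin (TCP) lies midway between the tips of the shut fingers; the grasp point (between the pads) lies 19 mm behind it (env.hold_point_z is the z of the grasp point in the tool frame, in m); z points along the fingers, y is the line along which they close (so a half turn about z gives the same grasp; the last joint's range is limited). The gripper opens to 85 mm and grips with 20 to 120 N. Pads are 22 mm wide; open, the fingers measure 114 mm over their backs; the gripper's body (76 mm by 85 mm) begins 54 mm behind the grasp point. The pads swing forward as they close: fully open they stand 13 mm farther back than shut.
Start: joints at [-1.4, 0.22, 1.526, -0, 1.395, -0.126], TCP at [0.183, -0.598, 0.231] pointing down, gripper open.
Joint ranges: [-2.98, 2.98], [-0.91, 2.08], [0.09, 2.57], [-1.24, 4.39], [0.2, 2.65], [-2.68, 2.68]. Speed limits (rad/s): [2.57, 2.57, 3.01, 3.14, 3.14, 3.14].

## Interface

Orientations are given as a rotation vector (axis times angle).
In Python, from rig import env gives the robot as it stands. Calls block until the motion is done:
- env.goto(position, orientation): joint-space move of the TCP to a pose.
- env.line_to(position, ori=None, vel=0.15, contact_N=None): straight line of the TCP; ori=None keeps the orientation; vel is the mean speed in m/s. With contact_N (N) it stops when the force on the tool has changed by that much, and returns True; else False.
- env.movej(angles): joint-space move.
- env.release() and env.clamp(): open the fingers fully, or close them until they stop; the grip force is fixed at half the most.
- env.hold(seconds).
- env.ik(position, orientation): joint angles nearest the present ones, or None.
- env.get_state(): the state.
- env.grab_frame(name): name is "scene" or "top"; returns a dict with "pixels" (384x512x3 uint8, red, green, blue), "depth" (384x512 float32, m along the optical axis (not along the pixel's ray), 0 where there is no reading), "fx", "fy", "cx", "cy" (pixels), "R" (3x3) and "t" (3): a world point X has camera coordinates R X + t. Camera axes: x right, y down, z forward; pixel columns grow to the right and rows downward; lengths in m; the calibration is good to about 2 mm. A picture is of the moment at which its call begins.
A pose or a line that the arm cannot do raises env.PlanningError and nothing moves.
- env.sign_off(): hands the job in; it is judged then, once.
The state is a dict: "t": time; "joint_pos": joint angles; "dq": joint speeds; "tau": joint torques, N m; "ee_pos": TCP position; "tool_rot": TCP orientation; "wrist_force": force on the tool from outside, world axes, zero at the start; "moment": the same for the moment, N m; "opening": opening from 0.0 (shut) to 1.0 (fully open); "grasp_force": force on a finger pad.
Only numpy, scipy, OpenCV 4.12 (cv2) and the standard library are available. Lean on these libraries where they do the work, as an engineer would, in place of code of your own. Each camera call takes 0.05 s, during which the arm holds its last target. There are 200 camera calls.

## Task

Clamp the tall turned sample upright in the ratchet clamp for marking. Its jaw is too far closed: swing the pawl clear of the ratchet wheel before you turn the knob back, never forcing the wheel against the pawl; stand the sample in the V, swing the pawl in again and tighten click by click until the pawl alone holds the sample firm in the V with the sprung pad pushed in roughly half-way, without crushing it. Leave the other things where they are.

Things in the scene. Friction and masses are not known exactly. Their poses are not given: they have to be found in the camera images.
- clamp: The ratchet clamp, bolted to the bench: aluminium base plate 90 (x) x 205 (y) x 10 mm; origin at the centre of its underside, z up. Along its own y, from the -y end: pawl, knob with ratchet wheel (axis at y = -27.5 mm), moving jaw with sprung pad, fixed V jaw (near the +y end). The jaw moves along y; +y closes it.
- nest (a point): Where the sample stands: on the base plate's top (10 mm over the bench), on the axis of a 20 mm sample that touches both flanks of the V. The V jaw (40 mm wide, top 30 mm over the bench, 90 degree groove open to the clamp's -y) is bolted in slots and stands up to 2.5 mm either way of its middle setting. Its flanks and the pad are smooth, so the pad pushes the sample home. Axes as the clamp's.
- knob_grip (a point): Centre of the black knurled knob at gripping height, 61 mm over the bench, on its upright axis. The knob is a round cylinder of 34 mm diameter from 48 to 74 mm over the bench. On the same shaft below: the 30-tooth ratchet wheel, 60 mm diameter, 24 to 32 mm over the bench.
- knob (a joint): Turn of knob and wheel in rad, growing clockwise seen from above (closing); 0 = end stop, jaw wide open. Turning takes about 0.02 N m, plus 0.12 N m per rad/s (grease), plus 0.012 N m per newton on the pad, plus up to 0.05 to lift the pawl over a tooth. Tooth: 0.209 rad. With the pawl in, the wheel goes clockwise only; let go, it springs back to the last tooth passed.
- pawl (a joint): Swing of the pawl in rad, growing as it leaves the wheel (counter-clockwise from above): 0 to 0.11 = in the teeth, 0.25 to 0.42 (its stop) = clear. A spring holds it on the wheel; a ball detent at about 0.2 holds it clear once pushed past. About 5 N at the pin swings it out, about 2 N brings it in.
- pawl_pin (a point): Upper part of the pawl's upright steel grip pin, on its axis, 42 mm over the bench; 9 mm diameter, from the handle arm (29 mm over the bench) to 52 mm. It moves on a 34 mm circle about the pivot: at pawl = 0 it stands on the clamp's -y side of the pivot; going clear it moves to the clamp's +x.
- pawl_pivot (a point): The pawl's upright pivot axis, 28 mm over the bench.
- pad: Black sprung pressure pad on the moving jaw: 32 mm wide, from 11 to 30 mm over the bench; origin at the middle of its front face, which looks to the clamp's +y. It sinks up to 9 mm into the jaw, 3 N per mm from the first touch.
- jaw_front (a point): Middle of the moving jaw's front face behind the pad: 15 mm behind the pad's front face (along the clamp's y) with the pad relaxed, 6 mm with it fully pushed in.
- sample_centre (a point): Centre (half-way up) of the tall turned sample: pale metal cylinder, 20 mm diameter, 50 mm tall, 60 g, standing upright on the bench at the start. Its z axis is the cylinder's.
- sample: The same tall sample; origin at the centre of its underside.
- short_sample: Bystander: short turned sample, 22 mm diameter, 34 mm tall, standing near the tall one; origin under its centre.
- bolt: Bystander: bolt standing on its hexagon head, 18 mm wide, 48 mm tall; origin under its centre.
- turned_sample_1: Bystander: squat pale ring-shaped sample, 30 mm diameter, 22 mm tall.
- loupe: Bystander: black eye loupe, 38 mm diameter, 30 mm tall.
- hex_key: Bystander: black hex key lying flat, 74 mm long.
- jaw (a joint): Travel of the moving jaw in m, 0 = wide open, always 0.012 x the knob's angle in rad (2.5 mm per tooth). A sample in the nest meets the relaxed pad at about 0.012 (0.0095 to 0.0145, as the V jaw stands); below about 0.007 there is room to put it in. At the start it is closed farther than that.

How it is judged:
By the outcome, as a careful person would: the job done as asked, in the order asked, and still so for the second after the job is handed in, with the robot touching nothing.
It also fails if it takes over 72 s, if anything falls off the work surface, if the arm or the gripper's body presses on something with over 40 N, if the wrist force passes 120 N, or if a joint passes its speed limit or range.

## Working session

There is one attempt and no reset: what is moved stays moved. The work goes in short steps, each a Python script; the robot and the scene stay as the last script left them, time stands still between calls to the robot, and variables do not carry over. Pictures are saved under pics/ and viewed, at most 10 in all, crops included, and the job is handed in when it is done.

```bash
ls; mkdir -p pics; python3 - <<'E'
from rig import env
import cv2,numpy as np
for n in("scene","top"):
    f=env.grab_frame(n); np.savez(f"/tmp/{n}0.npz",**f)
    cv2.imwrite(f"pics/{n}0.png",cv2.resize(f["pixels"][:,:,::-1],(800,600),interpolation=cv2.INTER_CUBIC))
    print(n,f["fx"],f["cx"],f["cy"],f["R"].round(3).tolist(),f["t"], (-f["R"].T@f["t"]).round(3))
s=env.get_state();print(s["t"],s["tool_rot"],s["opening"],env.hold_point_z)
E
```

```text
pics
scene 467.98951858697075 250.90813875453637 186.38547302607816 [[-0.901, -0.434, 0.02], [-0.266, 0.514, -0.815], [0.343, -0.74, -0.579]] [0.489605   0.18551897 0.93086209] [0.171 0.806 0.68 ]
top 432.8241644882404 246.19884592812775 188.6135349211636 [[0.002, -1.0, -0.011], [-0.988, 0.0, -0.153], [0.153, 0.012, -0.988]] [0.04740165 0.52195984 0.94159169] [0.372 0.037 1.011]
0.1 [-3.10527521e+00 -4.64209577e-01  9.07130838e-05] 1.0027281693206924 -0.0187
```

View pics/scene0.png

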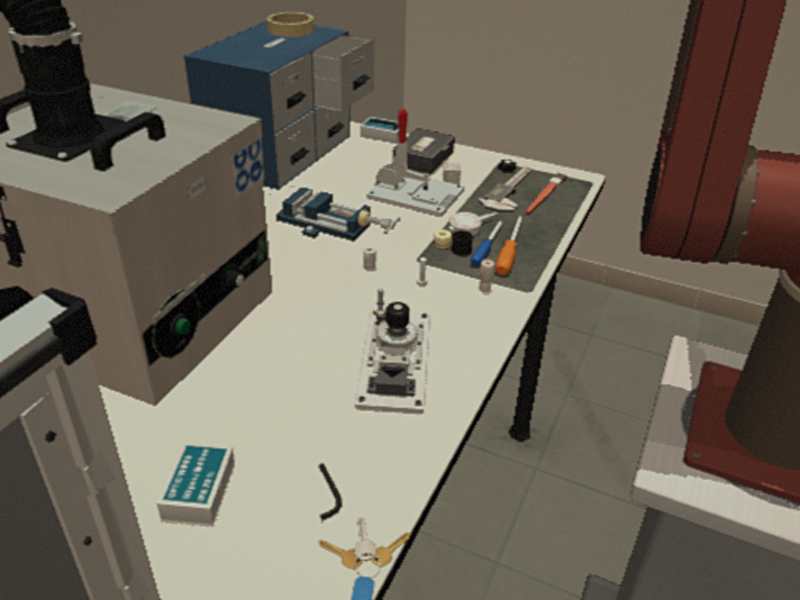

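View pics/top0.png

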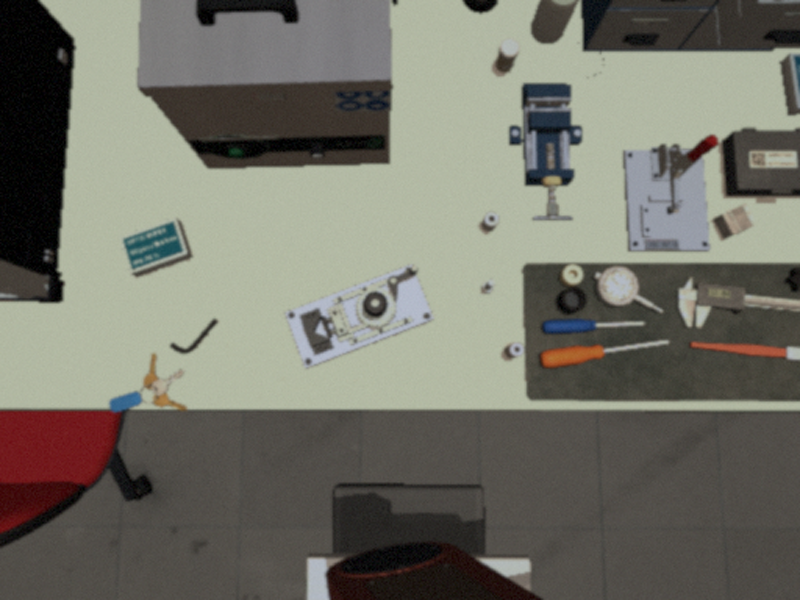

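The top view shows the clamp plate at about (360,315), with its V at the left (310,328), the knob at (376,303) and the pawl pin near (410,270). The tall sample is probably the one at (515,350). The short sample is at (490,220), the bolt at (487,287) and the hex key at (195,340).

```bash
cat > h.py <<'E'
import numpy as np,cv2
from scipy.spatial.transform import Rotation as Ro
def ray(f,u,v,z):
    "pixel -> world point on plane z"
    R=np.array(f["R"]);t=np.array(f["t"]);c=-R.T@t
    d=R.T@np.array([(u-f["cx"])/f["fx"],(v-f["cy"])/f["fy"],1]);return c+d*(z-c[2])/d[2]
def cloud(f):
    v,u=np.mgrid[:384,:512];d=f["depth"]
    P=np.stack([(u-f["cx"])/f["fx"]*d,(v-f["cy"])/f["fy"]*d,d],-1)
    return (P-f["t"])@f["R"]
def proj(f,X):
    p=f["R"]@np.array(X)+f["t"];return f["fx"]*p[0]/p[2]+f["cx"],f["fy"]*p[1]/p[2]+f["cy"]
def down(a):
    "tool pointing down, finger line (tool y) along world angle a"
    y=np.array([np.cos(a),np.sin(a),0]);z=np.array([0,0,-1.]);return Ro.from_matrix(np.stack([np.cross(y,z),y,z],1)).as_rotvec()
E
python3 - <<'E'
from h import *
f=dict(np.load("/tmp/top0.npz"));g=dict(np.load("/tmp/scene0.npz"))
P=cloud(f);im=f["pixels"].astype(int)
roi=im[165:240,180:282]
b=np.median(im[120:160,200:300].reshape(-1,3),0);print("bench",b)
# plate: not bench-coloured (bench r-b >0)
m=np.zeros((384,512),np.uint8)
sat=(im[:,:,0]-im[:,:,2]);m[165:240,180:282]=(sat[165:240,180:282]<(b[0]-b[2])/2)*255
m=cv2.morphologyEx(m,cv2.MORPH_OPEN,np.ones((3,3)));m=cv2.morphologyEx(m,cv2.MORPH_CLOSE,np.ones((9,9)))
c=max(cv2.findContours(m,cv2.RETR_EXTERNAL,cv2.CHAIN_APPROX_NONE)[0],key=cv2.contourArea)[:,0]
W=np.array([ray(f,u,v,.01)[:2] for u,v in c],np.float32)
r=cv2.minAreaRect(W);print("plate",r,cv2.boxPoints(r).round(4).tolist())
# heights of samples
for n,(u,v) in dict(A=(490,220),B=(515,350),bolt=(487,287)).items():
    u=u*.64;v=v*.64;q=P[int(v)-9:int(v)+9,int(u)-9:int(u)+9].reshape(-1,3)
    q=q[(q[:,2]>.012)];zt=np.percentile(q[:,2],90);tq=q[q[:,2]>zt-.006]
    print(n,zt.round(4),tq.mean(0).round(4),len(tq),q.mean(0).round(4),tq.min(0).round(3),tq.max(0).round(3))
cv2.imwrite("pics/c0.png",cv2.resize(f["pixels"][160:240,176:284,::-1],None,fx=7.4,fy=7.4,interpolation=cv2.INTER_CUBIC))
# scene clamp crop
cv2.imwrite("pics/c1.png",cv2.resize(g["pixels"][178:268,215:290,::-1],None,fx=6.6,fy=6.6,interpolation=cv2.INTER_CUBIC))
E
```

```text
bench [179. 185. 164.]
plate ((0.4961053133010864, 0.08720031380653381), (0.09253400564193726, 0.20663118362426758), 21.17181396484375) [[0.4156000018119812, 0.16680000722408295], [0.4902999997138977, -0.02590000070631504], [0.5766000151634216, 0.007600000128149986], [0.5019000172615051, 0.20029999315738678]]
A 0.0354 [ 0.6331 -0.1074  0.049 ] 63 [ 0.6334 -0.1077  0.0407] [ 0.372 -0.121  0.03 ] [0.647 0.037 1.011]
B 0.0518 [ 0.4392 -0.1303  0.0994] 58 [ 0.4403 -0.132   0.0731] [ 0.372 -0.15   0.047] [0.452 0.037 1.011]
bolt 0.146 [0.3717 0.0365 1.0108] 3 [ 0.5217 -0.0906  0.1368] [0.372 0.037 1.011] [0.372 0.037 1.011]
```

View pics/c0.png

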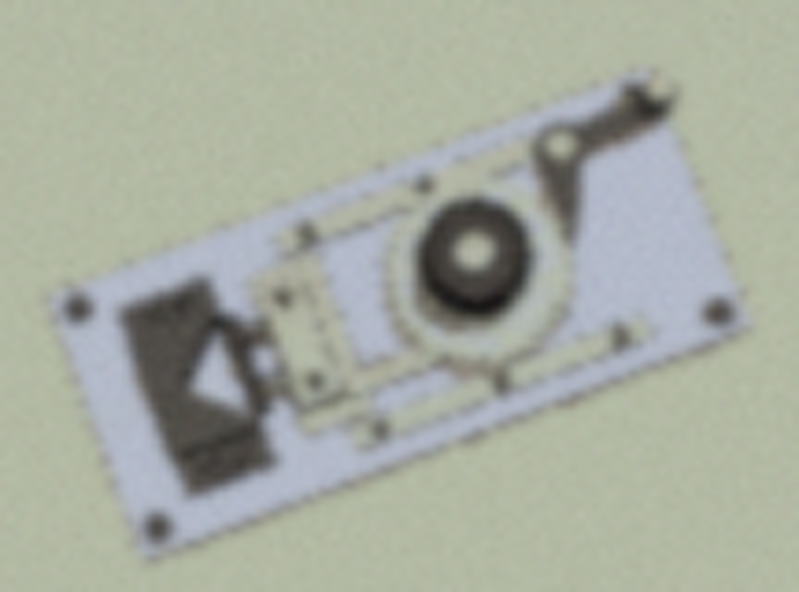

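View pics/c1.png

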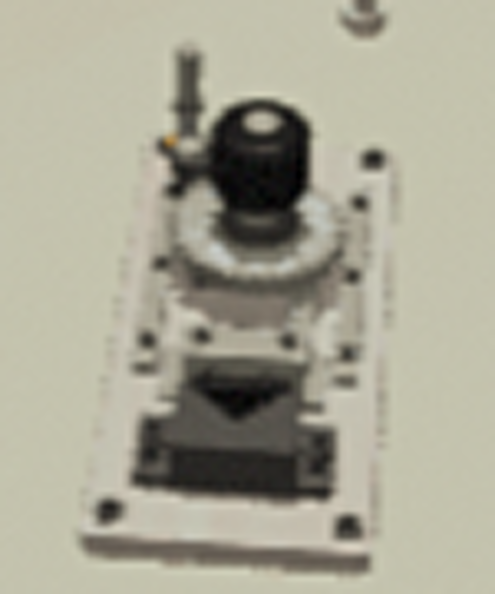

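The top crop shows the knob centre at (475,253), the pawl pivot at (562,145) and the pin top near (660,88). The V vertex is about (190,388), with the pad front at about (245,370). The scene crop shows the pin top at (188,50) and the knob top at (262,122).

```bash
cat >> h.py <<'E'
YAW=np.deg2rad(21.18);O=np.array([.4961,.0872])
ax=np.array([np.cos(YAW),np.sin(YAW)]);ay=np.array([-ax[1],ax[0]])
def toC(p): d=np.array(p)[:2]-O;return np.array([d@ax,d@ay])
def toW(c,z): q=O+c[0]*ax+c[1]*ay;return np.array([q[0],q[1],z])
E
python3 - <<'E'
from h import *
f=dict(np.load("/tmp/top0.npz"));g=dict(np.load("/tmp/scene0.npz"))
T=lambda x,y:((x+.5)/7.4+176-.5,(y+.5)/7.4+160-.5)
S=lambda x,y:((x+.5)/6.6+215-.5,(y+.5)/6.6+178-.5)
for n,p,z in [("knobtop",(472,252),.074),("pivot",(562,145),.032),("pintop",(660,88),.052),("armend",(650,100),.029),("Vvert",(188,390),.010),("Vvert30",(188,390),.030),
  ("screwTL",(77,308),.013),("screwBL",(157,528),.013),("screwBR",(718,313),.013),("padU",(250,322),.03),("padL",(275,378),.03),("jawfU",(262,280),.03),("jawfL",(298,395),.03)]:
    print("top",n,(toC(ray(f,*T(*p),z))*1e3).round(1))
for n,p,z in [("knobtop",(262,122),.074),("pintop",(188,50),.052),("Vvert",(238,418),.010),("Vv30",(238,418),.03),("scBL",(108,510),.013),("scBR",(348,526),.013),("scTR",(372,158),.013)]:
    print("scene",n,(toC(ray(g,*S(*p),z))*1e3).round(1))
P=cloud(f)
for n,(u,v) in dict(B=(515,350),knob=(376,303)).items():
    u=u*.64;v=v*.64;q=P[int(v)-12:int(v)+12,int(u)-12:int(u)+12].reshape(-1,3);zt=.05 if n=="B" else .074
    q=q[abs(q[:,2]-zt)<.006];print(n,len(q),np.median(q,0).round(4),((q.min(0)+q.max(0))/2).round(4))
# sample blob outline in scene, top disk
cv2.imwrite("pics/b0.png",np.hstack([cv2.resize(x[:,:,::-1],(390,390),interpolation=cv2.INTER_CUBIC) for x in (f["pixels"][205:245,310:350],g["pixels"][155:195,292:332])]))
E
```

```text
top knobtop [ -0.1 -26.6]
top pivot [ 27.2 -65.7]
top pintop [ 29.5 -98.6]
top armend [ 31.1 -96.6]
top Vvert [ 0.5 70.6]
top Vvert30 [-2.2 69.1]
top screwTL [36.9 94. ]
top screwBL [-36.9  94.2]
top screwBR [-37.2 -93.2]
top padU [10.6 44. ]
top padL [-8.4 42.9]
top jawfU [21.5 36. ]
top jawfL [-15.9  38.1]
scene knobtop [  1.4 -29.2]
scene pintop [ 32.2 -98.6]
scene Vvert [ 2.2 44.9]
scene Vv30 [ 0.8 67.1]
scene scBL [38.6 94.4]
scene scBR [-35.7  94. ]
scene scTR [-34.7 -94.1]
B 60 [ 0.4434 -0.1383  0.0494] [ 0.4435 -0.1397  0.0491]
knob 184 [0.5051 0.061  0.0736] [0.5063 0.061  0.0731]
```

View pics/b0.png

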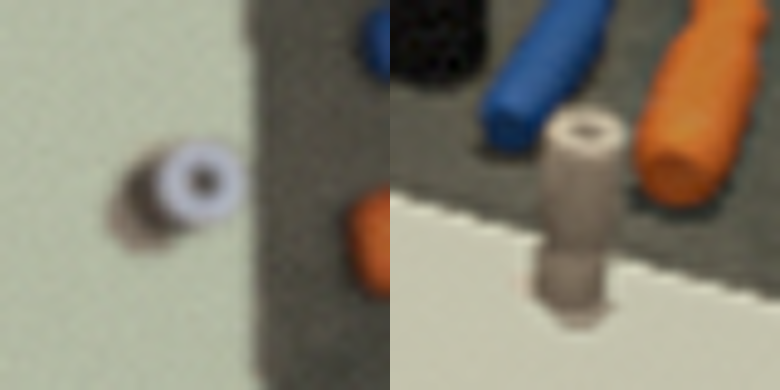

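Both pictures agree on the clamp frame to within about 2 mm. The tall sample's hollow top disc is at crop pixel (201,183) in the top view and (586,131) in the scene view, and it stands clear of the mat tools. Next I swing the pawl clear.

```bash
cat >> h.py <<'E'
PIV=np.array([.0275,-.0655]);KN=np.array([0,-.0275])
def pin(th,z): return toW(PIV+.034*np.array([np.sin(th),-np.cos(th)]),z)
def st(env,msg=""):
    s=env.get_state();print(msg,"t%.2f"%s["t"],"p",np.round(s["ee_pos"],4),"F",np.round(s["wrist_force"],1),"M",np.round(s["moment"],3),"op %.3f g %.1f"%(s["opening"],s["grasp_force"]),"j6 %.2f"%s["joint_pos"][5]);return s
E
python3 - <<'E'
from rig import env
from h import *
f=dict(np.load("/tmp/top0.npz"));g=dict(np.load("/tmp/scene0.npz"))
a=ray(f,201/9.75+310-.45,183/9.75+205-.45,.05);b=ray(g,196/9.75+292-.45,131/9.75+155-.45,.05);print("sample",a.round(4),b.round(4))
for k in (YAW,YAW+np.pi/2,YAW+np.pi,YAW-np.pi/2):
    for nm,p in (("pin",pin(.12,.034)),("knob",toW(KN,.042))):
        q=env.ik(p,down(k));print(nm,round(k,2),None if q is None else np.round(q,2))
q1=env.ik(pin(.12,.12),down(YAW));q2=env.ik(pin(.12,.12),down(YAW+np.pi))
k=YAW if q1 is not None and (q2 is None or abs(q1[5])<abs(q2[5])) else YAW+np.pi
env.goto(pin(.12,.1),down(k));st(env,"above")
print(env.line_to(pin(.12,.034),vel=.1,contact_N=15));st(env,"down")
env.clamp();st(env,"grip")
E
```

```text
sample [ 0.4427 -0.1383  0.05  ] [ 0.4451 -0.1397  0.05  ]
pin 0.37 [-0.13  0.3   1.84 -0.    1.01 -0.5 ]
knob 0.37 [-0.03  0.17  1.97 -0.    1.   -0.4 ]
pin 1.94 [-0.13  0.3   1.84 -0.    1.01 -2.07]
knob 1.94 [-0.03  0.17  1.97 -0.    1.   -1.97]
pin 3.51 [-0.13  0.3   1.84 -0.    1.01  2.64]
knob 3.51 None
pin -1.2 [-0.13  0.3   1.84 -0.    1.01  1.07]
knob -1.2 [-0.03  0.17  1.97 -0.    1.    1.17]
above t2.67 p [0.5617 0.0052 0.1003] F [-1.2  0.3  0.2] M [0.023 0.    0.014] op 1.000 g 0.0 j6 -0.50
False
down t3.48 p [0.5619 0.006  0.0344] F [-0.1 -0.6  0.4] M [-0.003  0.012 -0.002] op 1.003 g 0.0 j6 -0.50
grip t4.18 p [0.5614 0.006  0.0342] F [-1.9 -1.1  2.9] M [-0.079  0.292 -0.03 ] op 0.074 g 58.7 j6 -0.50
```

```bash
python3 - <<'E'
from rig import env
from h import *
for th in (.2,.28,.35):
    env.line_to(pin(th,.034),ori=down(YAW+th-.12),vel=.03);st(env,"th%.2f"%th)
env.release();st(env,"rel")
env.line_to(pin(.35,.12),vel=.2)
f=env.grab_frame("top");np.savez("/tmp/top1.npz",**f)
cv2.imwrite("pics/c2.png",cv2.resize(f["pixels"][160:240,176:284,::-1],None,fx=7.4,fy=7.4,interpolation=cv2.INTER_CUBIC))
E
```

```text
th0.20 t4.43 p [0.5637 0.0073 0.0342] F [-2.3  0.   5.3] M [-0.126  0.403  0.042] op 0.073 g 59.0 j6 -0.57
th0.28 t4.68 p [0.5661 0.0089 0.0342] F [-1.9 -0.3  4.2] M [-0.108  0.34   0.047] op 0.073 g 59.0 j6 -0.65
th0.35 t4.93 p [0.5678 0.0104 0.0341] F [-2.2 -1.   5.5] M [-0.147  0.436  0.04 ] op 0.076 g 59.0 j6 -0.72
rel t5.67 p [0.5679 0.0105 0.034 ] F [-0.2 -0.2  0.6] M [-0.031 -0.052 -0.066] op 0.998 g 0.0 j6 -0.72
```

View pics/c2.png

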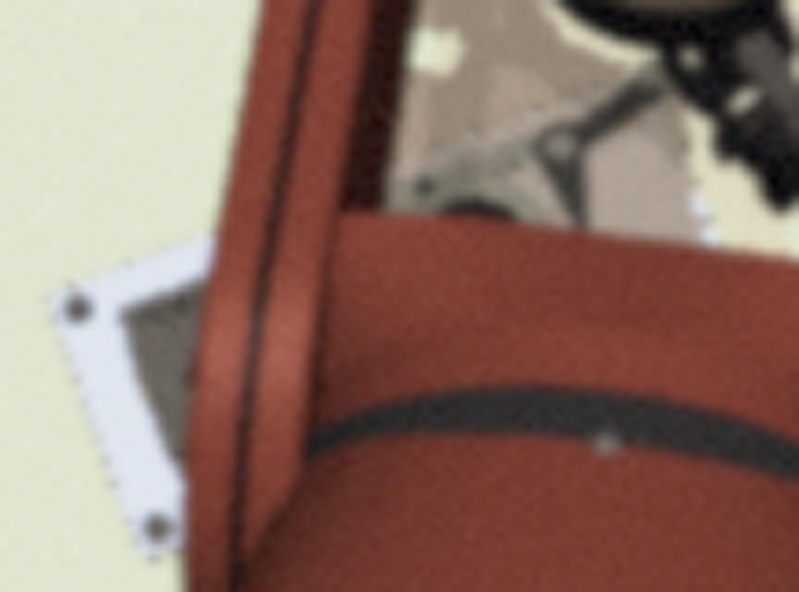

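The pawl handle now points farther out, at about (655,80) from the pivot at (562,145). I'll check this with the arm moved aside.

```bash
python3 - <<'E'
from rig import env
from h import *
q=np.array(env.get_state()["joint_pos"]);q[0]=-.75;env.movej(q);st(env)
f=env.grab_frame("top");g=env.grab_frame("scene");np.savez("/tmp/top2.npz",**f);np.savez("/tmp/scene2.npz",**g)
a=cv2.resize(f["pixels"][160:215,215:280,::-1],(390,330),interpolation=cv2.INTER_CUBIC);b=cv2.resize(g["pixels"][178:233,225:290,::-1],(390,330),interpolation=cv2.INTER_CUBIC)
cv2.imwrite("pics/c3.png",np.hstack([a,b]))
for th in (.09,.2,.35): print(th,[(6*(np.array(proj(f,pin(th,.052)))-(215,160))).round(),(6*(np.array(proj(g,pin(th,.052)))-(225,178))).round()+(390,0)])
E
```

```text
t7.62 p [ 0.4646 -0.3241  0.1181] F [-0.4  0.2  0.3] M [ 0.016  0.019 -0.02 ] op 1.005 g 0.0 j6 -0.72
0.09 [array([299.,  66.]), array([503.,  42.])]
0.2 [array([295.,  57.]), array([493.,  42.])]
0.35 [array([286.,  46.]), array([480.,  44.])]
```

View pics/c3.png

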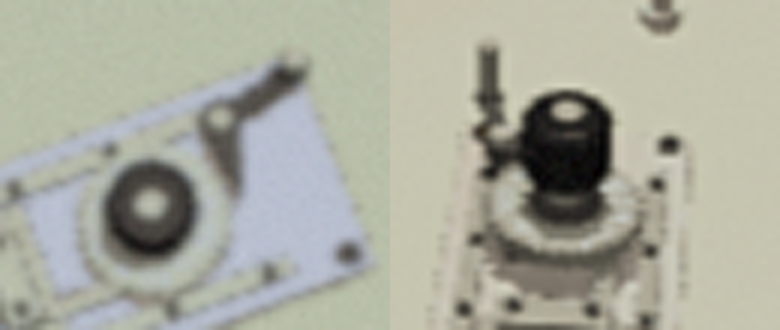

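The pin has moved to about (296,58) in the top crop and (488,45) in the scene crop. That puts the pawl at about 0.25, which is only just clear, so I'll push it farther out to its stop.

```bash
python3 - <<'E'
from rig import env
from h import *
env.goto(pin(.27,.1),down(YAW+.1));env.line_to(pin(.27,.034),vel=.12,contact_N=15)
env.clamp();st(env,"grip")
for th in (.35,.42,.47):
    c=env.line_to(pin(th,.034),ori=down(YAW+th-.17),vel=.03,contact_N=10);st(env,"th%.2f %s"%(th,c))
    if c: break
env.release()
env.line_to(pin(.4,.12),vel=.25)
q=np.array(env.get_state()["joint_pos"]);q[0]=-.75;env.movej(q);st(env)
f=env.grab_frame("top");g=env.grab_frame("scene");np.savez("/tmp/top3.npz",**f);np.savez("/tmp/scene3.npz",**g)
a=cv2.resize(f["pixels"][160:215,215:280,::-1],(390,330),interpolation=cv2.INTER_CUBIC);b=cv2.resize(g["pixels"][178:233,225:290,::-1],(390,330),interpolation=cv2.INTER_CUBIC)
cv2.imwrite("pics/c4.png",np.hstack([a,b]))
E
```

```text
grip t10.45 p [0.5658 0.0087 0.0343] F [-1.  -0.4  2.7] M [-0.077  0.223  0.011] op 0.075 g 58.7 j6 -0.59
th0.35 False t10.70 p [0.5678 0.0103 0.0342] F [-2.5 -1.   4.4] M [-0.196  0.39   0.015] op 0.073 g 58.9 j6 -0.67
th0.42 False t10.95 p [0.5696 0.0119 0.0342] F [-1.9 -1.3  4.6] M [-0.253  0.414  0.033] op 0.075 g 59.0 j6 -0.73
th0.47 False t11.20 p [0.57   0.0123 0.0341] F [-5.6 -5.2  7. ] M [-0.779  0.858 -0.05 ] op 0.074 g 59.3 j6 -0.78
 t13.77 p [ 0.4669 -0.3261  0.1207] F [-0. -0.  1.] M [-0.024 -0.005 -0.021] op 1.001 g 0.0 j6 -0.79
```

View pics/c4.png

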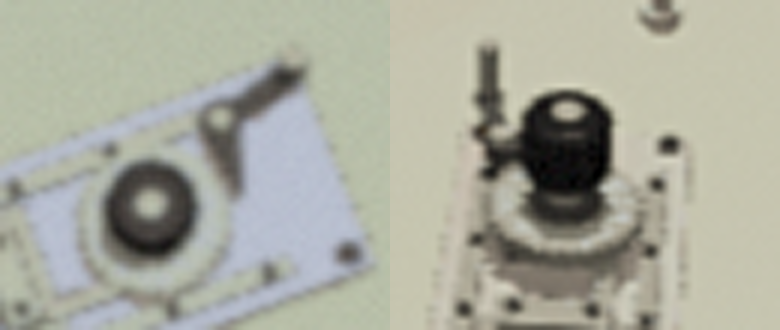

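The pawl reached its stop (force rise near 0.44) and sprang back to the same rest: pin top at (296,58) in the top crop and (488,45) in the scene crop. The detent is holding it clear, so I turn the knob back to the end stop while watching the torque.

```bash
cat >> h.py <<'E'
def turn(env,a0,a1,c,z,step,lim,dt=None):
    "turn the held knob from world angle a0 towards a1; stop at |dMz|>lim; returns angle and log"
    m0=env.get_state()["moment"][2];L=[];s=np.sign(a1-a0);a=a0
    while s*(a1-a)>1e-6:
        a=a+s*min(step,abs(a1-a));env.line_to(toW(c,z),ori=down(a),vel=.05)
        x=env.get_state();L.append((round(a-a0,3),round(x["moment"][2]-m0,3),round(x["t"],2)))
        if abs(x["moment"][2]-m0)>lim: break
    return a,L
E
python3 - <<'E'
from rig import env
from h import *
a=YAW-.9
env.goto(toW(KN,.12),down(a));env.line_to(toW(KN,.044),vel=.15,contact_N=15);st(env,"down")
env.clamp();st(env,"grip")
a1,L=turn(env,a,a+.4,KN,.044,.05,.22);print(L);st(env,"turned");print(a1)
E
```

```text
down t15.97 p [0.5066 0.0612 0.0444] F [ 0.6 -0.8  0.1] M [-0.039 -0.001 -0.02 ] op 0.998 g 0.0 j6 0.50
grip t16.51 p [0.5067 0.0615 0.045 ] F [-1.8 -0.6  6.1] M [-0.076  0.273 -0.011] op 0.381 g 59.3 j6 0.50
[(np.float64(0.05), np.float64(0.015), 16.76), (np.float64(0.1), np.float64(0.023), 17.01), (np.float64(0.15), np.float64(0.045), 17.26), (np.float64(0.2), np.float64(0.025), 17.51), (np.float64(0.25), np.float64(0.025), 17.76), (np.float64(0.3), np.float64(-0.01), 18.01), (np.float64(0.35), np.float64(0.045), 18.26), (np.float64(0.4), np.float64(0.041), 18.51)]
turned t18.51 p [0.5067 0.0615 0.045 ] F [-1.6 -0.5  6.1] M [-0.021  0.27   0.03 ] op 0.383 g 59.4 j6 0.10
-0.13033926442760113
```

```bash
python3 - <<'E'
from rig import env
from h import *
a=YAW-.5
a1,L=turn(env,a,a+1.5,KN,.044,.08,.18);print([tuple(map(float,x)) for x in L]);st(env,"turned");print(a1)
E
```

```text
[(0.08, -0.064, 18.76), (0.16, -0.037, 19.01), (0.24, -0.01, 19.26), (0.32, 0.005, 19.51), (0.4, -0.026, 19.76), (0.48, -0.026, 20.01), (0.56, -0.02, 20.26), (0.64, 0.014, 20.51), (0.72, 0.029, 20.76), (0.8, -0.028, 21.01), (0.88, -0.01, 21.26), (0.96, 0.003, 21.51), (1.04, -0.024, 21.76), (1.12, -0.73, 22.01)]
turned t22.01 p [0.5067 0.0615 0.0449] F [-2.5 -0.1  6.6] M [-0.051  0.216 -0.7  ] op 0.381 g 60.5 j6 -1.02
0.9896607355723988
```

The end stop came at about 1.47 rad back, so the start was at tooth 7 and the jaw at about 17.6 mm. I back off slightly and fetch the sample.

```bash
python3 - <<'E'
from rig import env
from h import *
env.line_to(toW(KN,.044),ori=down(YAW+.53),vel=.05);st(env,"backoff")
env.release();env.line_to(toW(KN,.13),vel=.25)
S=np.array([.4439,-.139])
env.goto([*S,.11],down(.15));env.line_to([*S,.022],vel=.15,contact_N=12);st(env,"down")
env.clamp();st(env,"grip")
env.line_to([*S,.1],vel=.2);st(env,"lift")
E
```

```text
backoff t22.26 p [0.5067 0.0615 0.0449] F [-0.9  0.1  6. ] M [-0.049  0.162 -0.053] op 0.381 g 60.5 j6 -0.93
down t24.90 p [ 0.4447 -0.1387  0.0226] F [0.2 0.8 0.4] M [-0.016  0.047  0.002] op 0.994 g 0.0 j6 -0.62
grip t25.52 p [ 0.4442 -0.1392  0.0225] F [-1.3  1.1  5.3] M [ 0.056  0.197 -0.003] op 0.214 g 58.6 j6 -0.62
lift t26.07 p [ 0.4436 -0.1388  0.0994] F [-0.6 -0.1 -0.4] M [-0.016  0.016  0.021] op 0.213 g 58.5 j6 -0.62
```

```bash
python3 - <<'E'
from rig import env
from h import *
N=np.array([0,.0525])
env.line_to([.4436,-.1388,.125],vel=.25)
env.goto(toW(N,.125),down(YAW));env.line_to(toW(N,.045),vel=.15,contact_N=10);st(env,"near")
c=env.line_to(toW(N,.029),vel=.02,contact_N=4);st(env,"placed %s"%c)
E
```

```text
near t28.07 p [0.4778 0.1356 0.0456] F [-0.1 -0.2  0.2] M [-0.009 -0.051 -0.008] op 0.216 g 58.6 j6 -0.25
placed True t28.70 p [0.4771 0.1362 0.0325] F [-0.2  0.4  5.1] M [-0.055  0.11   0.025] op 0.214 g 59.2 j6 -0.25
```

```bash
python3 - <<'E'
from rig import env
from h import *
N=np.array([0,.0525])
env.release();env.line_to(toW(N,.14),vel=.25)
env.goto(pin(.25,.11),down(YAW+.05));st(env)
g=env.grab_frame("scene");np.savez("/tmp/scene4.npz",**g)
cv2.imwrite("pics/c5.png",cv2.resize(g["pixels"][170:270,205:305,::-1],(600,600),interpolation=cv2.INTER_CUBIC))
for y in (.0525,.056): print(y,[(6*(np.array(proj(g,toW((0,y),z)))-(205,170))).round() for z in (.01,.06)])
E
```

```text
t30.62 p [0.5637 0.0084 0.108 ] F [-0.8  1.   0.4] M [0.045 0.051 0.026] op 1.000 g 0.0 j6 -0.54
0.0525 [array([278., 440.]), array([281., 331.])]
0.056 [array([277., 447.]), array([280., 338.])]
```

View pics/c5.png

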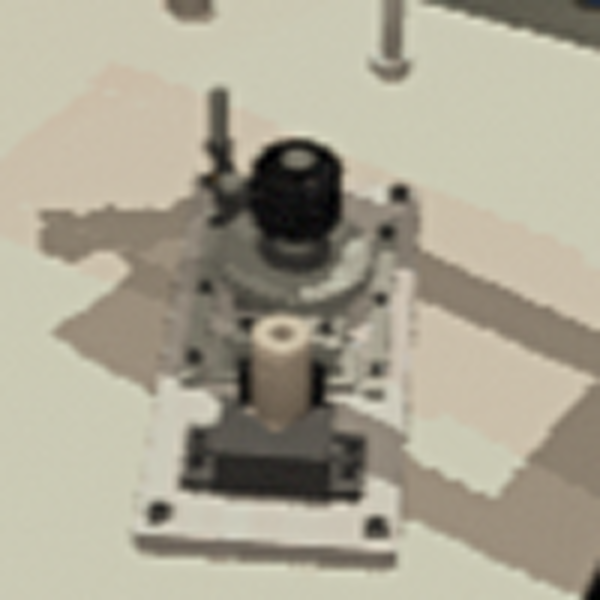

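The sample stands upright in the V mouth with its top at (281,331). Now I swing the pawl in and start tightening.

```bash
python3 - <<'E'
from rig import env
from h import *
env.line_to(pin(.25,.034),vel=.12,contact_N=15);env.clamp();st(env,"grip")
for th in (.18,.11):
    env.line_to(pin(th,.034),ori=down(YAW+th-.2),vel=.03);st(env,"th%.2f"%th)
env.release();env.line_to(pin(.1,.12),vel=.25)
a=YAW+.53
env.goto(toW(KN,.12),down(a));st(env)
g=env.grab_frame("scene");np.savez("/tmp/scene5.npz",**g)
env.line_to(toW(KN,.044),vel=.15,contact_N=15)
env.clamp();st(env,"grip")
f0=dict(np.load("/tmp/scene4.npz"))
# pin-top column in old and new scene: darkest column on rows of pin shaft
for q in (f0,g):
    r=q["pixels"][186:193,232:252].astype(float).sum(2).mean(0);w=np.clip(np.median(r)-r-20,0,None);print("pin col",(w*np.arange(232,252)).sum()/w.sum(),r.round().astype(int).tolist())
E
```

```text
grip t32.16 p [0.5653 0.0083 0.0342] F [-1.3 -0.9  2.1] M [-0.084  0.111  0.041] op 0.069 g 58.6 j6 -0.54
th0.18 t32.41 p [0.5632 0.007  0.0342] F [-2.4 -0.7  3.9] M [-0.089  0.154 -0.054] op 0.075 g 58.9 j6 -0.48
th0.11 t32.66 p [0.5613 0.0059 0.0342] F [-1.6 -0.8  3.9] M [-0.101  0.169  0.005] op 0.072 g 59.0 j6 -0.41
 t34.46 p [0.5055 0.0615 0.119 ] F [ 0.7 -0.   0.2] M [ 0.005 -0.054  0.014] op 0.998 g 0.0 j6 -0.93
grip t35.70 p [0.5066 0.0616 0.0449] F [-1.8 -1.1  5.2] M [0.001 0.313 0.011] op 0.377 g 59.1 j6 -0.93
pin col 240.9785439479136 [563, 565, 565, 563, 564, 570, 575, 476, 297, 236, 258, 506, 582, 574, 573, 573, 575, 578, 579, 581]
pin col 243.54412994980478 [588, 588, 587, 588, 589, 586, 588, 591, 596, 551, 400, 260, 247, 375, 550, 597, 591, 591, 590, 589]
```

The pawl is in again: the pin column is back at its starting value. Tightening with the torque logged.

```bash
python3 - <<'E'
from rig import env
from h import *
a=YAW+.53
a1,L=turn(env,a,a-.6,KN,.044,.1,.5);print([tuple(map(float,x)) for x in L])
a2,L=turn(env,a1,YAW+.565-1.30,KN,.044,.035,.5);print([(round(YAW+.565-a1-float(x[0]),3),float(x[1])) for x in L]);st(env,"end");print(a2)
E
```

```text
[(-0.1, -0.049, 35.95), (-0.2, -0.038, 36.2), (-0.3, -0.173, 36.45), (-0.4, -0.052, 36.7), (-0.5, 0.014, 36.95), (-0.6, 0.008, 37.2)]
[(np.float64(0.67), -0.078), (np.float64(0.705), -0.011), (np.float64(0.74), -0.05), (np.float64(0.775), 0.013), (np.float64(0.81), 0.023), (np.float64(0.845), -0.002), (np.float64(0.88), 0.086), (np.float64(0.915), -0.004), (np.float64(0.95), -0.049), (np.float64(0.985), 0.013), (np.float64(1.02), 0.12), (np.float64(1.055), 0.081), (np.float64(1.09), 0.067), (np.float64(1.125), 0.064), (np.float64(1.16), 0.153), (np.float64(1.195), 0.124), (np.float64(1.23), 0.144), (np.float64(1.265), 0.136), (np.float64(1.3), 0.163)]
end t41.95 p [0.5067 0.0616 0.045 ] F [-0.8  0.1  5.7] M [-0.02   0.3    0.182] op 0.379 g 59.2 j6 0.33
-0.365339264427601
```

Torque rises from contact at about 0.9 to 1.0 rad, and tooth 6 (1.257 rad) has been passed. I let go and check seating and pad compression with the arm aside.

```bash
python3 - <<'E'
from rig import env
from h import *
env.release();env.line_to(toW(KN,.13),vel=.25)
q=np.array(env.get_state()["joint_pos"]);q[0]=-.75;env.movej(q);st(env)
f=env.grab_frame("top");g=env.grab_frame("scene");np.savez("/tmp/top6.npz",**f);np.savez("/tmp/scene6.npz",**g)
f0=dict(np.load("/tmp/top0.npz"))
# rectify top images onto clamp axes at z=30 mm: 8 px/mm*0.5 -> homography of plane
cs=[(-.03,-.02),(.03,-.02),(.03,.08),(-.03,.08)]
def rect(F,z):
    src=np.float32([proj(F,toW(c,z)) for c in cs]);dst=np.float32([((c[1]+.02)*4000,(.03-c[0])*4000) for c in cs])
    return cv2.warpPerspective(F["pixels"][:,:,::-1],cv2.getPerspectiveTransform(src,dst),(400,240),flags=cv2.INTER_CUBIC)
b=cv2.resize(g["pixels"][195:255,215:282,::-1],(400,358),interpolation=cv2.INTER_CUBIC);b2=np.zeros((358,400,3),np.uint8)
s=g["pixels"][178:233,225:290,::-1];b2[:330,:390]=cv2.resize(s,(390,330),interpolation=cv2.INTER_CUBIC)
im=np.vstack([np.hstack([rect(f0,.03),rect(f,.03)]),np.hstack([b,b2])])
cv2.imwrite("pics/c6.png",im)
for y in (.054,.056,.058):print(y,"scene top centre",(np.array([400/67,358/60])*(np.array(proj(g,toW((0,y),.06)))-(215,195))+(0,240)).round(),"rect@60",(rect(f,.03).shape))
p=lambda y,z:toC(ray(f,*proj(f,toW((0,y),z)),.03))
print("rect column of sample top centre for y=54,56,58:",[((p(y,.06)[1]+.02)*4000).round(1) for y in (.054,.056,.058)],"row",((.03-p(.056,.06)[0])*4000).round())
P=cloud(f).reshape(-1,3);P=P[abs(P[:,2]-.06)<.004];c=(P[:,:2]-O)@np.stack([ax,ay],1);k=(abs(c[:,0])<.02)&(abs(c[:,1]-.056)<.02);c=c[k];print("depth top",len(c),np.median(c,0).round(4),((c.min(0)+c.max(0))/2).round(4))
E
```

```text
t44.35 p [ 0.4227 -0.2853  0.1305] F [ 0.  -0.5  0.8] M [-0.033 -0.012  0.003] op 1.000 g 0.0 j6 0.33
0.054 scene top centre [220. 423.] rect@60 (240, 400, 3)
0.056 scene top centre [219. 427.] rect@60 (240, 400, 3)
0.058 scene top centre [219. 431.] rect@60 (240, 400, 3)
rect column of sample top centre for y=54,56,58: [np.float64(303.1), np.float64(311.4), np.float64(319.6)] row 103.0
depth top 56 [-0.0004  0.0557] [-0.0004  0.0558]
```

View pics/c6.png

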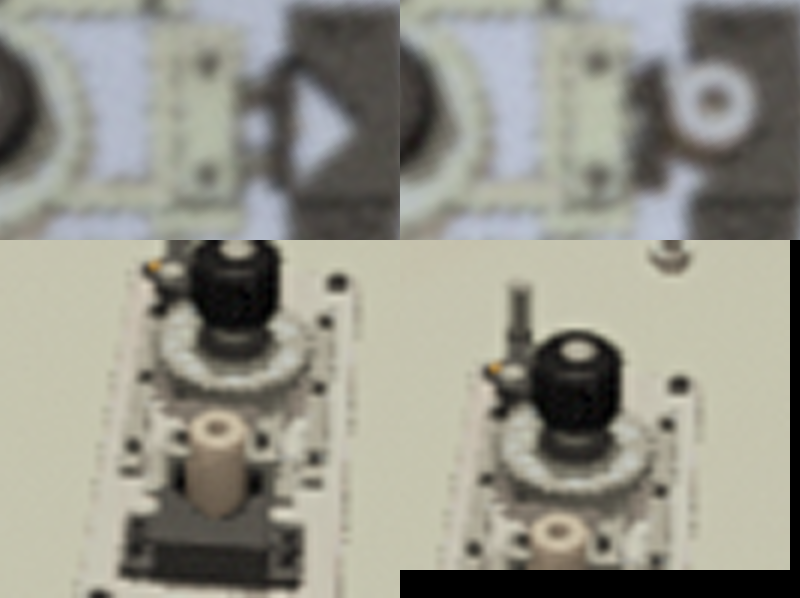

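The last composite shows the sample seated in the V, with its top centre at (712,100) in the rectified view (y about 56 mm) and upright at (217,460) in the scene view. The jaw front moved from column 243 to 233, one tooth behind its start, so it is held at tooth 6. I put the pad about 4.5–5.5 mm in (torque and the stated contact range), though its edges in this picture suggest nearer 7. One tooth less or more would be farther from half-way on the torque estimate, so I hand in.

```bash
python3 -c "
from rig import env
print(env.sign_off())"
```

```text
the job is handed in; nothing more can be done
None
```

I handed the job in at about 44 s: the sample stands upright in the V, held at tooth 6 by the pawl alone. The pad is roughly half-way in, about 4.5–5.5 mm of 9 by torque, though its edges in the last picture suggested nearer 7 mm, and I have no verdict back.

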